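# Find the loaded sample canister and put it on the balance

## Task

Only one of the four look-alike closed canisters in the tray still holds its sample: lift them by their knobs to find the one that is clearly heavier, and stand it gently and upright in the middle of the balance's pan. Put the empty ones back upright where they stood and keep them off the pan; do not knock over or push aside the bottles, the retort stand or the cup.

Things in the scene. Friction and masses are not known exactly. Their poses are not given: they have to be found in the camera images.
- can_1: Closed steel sample canister, one of four look-alikes: body 66 mm in diameter, lid 69 mm, lid top 97 mm above the origin; on it a black upright cylindrical knob, 26 mm in diameter, from 97 to 127 mm. Origin at the centre of its underside, z up. Weighs 0.21-0.27 kg empty, 0.55-0.80 kg loaded (load low and central inside). Starts upright in the tray; its place and which is loaded are drawn anew each time.
- can_2: Closed steel sample canister, one of four look-alikes: body 66 mm in diameter, lid 69 mm, lid top 97 mm above the origin; on it a black upright cylindrical knob, 26 mm in diameter, from 97 to 127 mm. Origin at the centre of its underside, z up. Weighs 0.21-0.27 kg empty, 0.55-0.80 kg loaded (load low and central inside). Starts upright in the tray; its place and which is loaded are drawn anew each time.
- can_3: Closed steel sample canister, one of four look-alikes: body 66 mm in diameter, lid 69 mm, lid top 97 mm above the origin; on it a black upright cylindrical knob, 26 mm in diameter, from 97 to 127 mm. Origin at the centre of its underside, z up. Weighs 0.21-0.27 kg empty, 0.55-0.80 kg loaded (load low and central inside). Starts upright in the tray; its place and which is loaded are drawn anew each time.
- can_4: Closed steel sample canister, one of four look-alikes: body 66 mm in diameter, lid 69 mm, lid top 97 mm above the origin; on it a black upright cylindrical knob, 26 mm in diameter, from 97 to 127 mm. Origin at the centre of its underside, z up. Weighs 0.21-0.27 kg empty, 0.55-0.80 kg loaded (load low and central inside). Starts upright in the tray; its place and which is loaded are drawn anew each time.
- bottle_1: Amber reagent bottle with a blue cap, a bystander that shares the tray with the canisters: 70 mm in diameter, 165 mm tall, about 0.45 kg. Origin at the centre of its underside.
- bottle_2: Amber reagent bottle with a blue cap, a bystander that shares the tray with the canisters: 70 mm in diameter, 165 mm tall, about 0.45 kg. Origin at the centre of its underside.
- tray: White spill tray, fixed, 210 (its x) by 300 mm (its y), floor 4 mm thick, rim 18 mm high. Origin at the centre of its underside. Canisters and bottles stand on its floor in two rows of three along its y, about 92 mm apart centre to centre (within 5 mm each). It may be on the left or on the right, the balance on the other side.
- balance: Balance, fixed: beige housing 240 (its x) by 200 mm (its y), 60 mm tall, from 140 mm before (-x, towards the robot) to 100 mm behind the pan's axis. Round steel pan, 110 mm in diameter, top 75 mm above the bench, within a square draught guard: walls 150 mm apart, 4 mm thick, tops 95 mm above the bench. Origin on the pan's axis at bench height.
- pan (a point): Centre of the upper face of the balance's weighing pan, 75 mm above the bench when the pan is unloaded (the point itself is fixed).
- pan_plate (a joint): How far the balance's sprung weighing pan has sunk, in m: 0 unloaded, about 1 mm under the loaded canister, 7 N per mm, end stop at 9 mm. A drop or hard push that sinks it more than 6 mm harms the balance.
- stand: Retort stand, a loose bystander between tray and balance: base plate 140 (its x) by 85 by 14 mm, a 12 mm rod upright from its middle to 400 mm above the bench, at 270 mm a 30 mm clamp boss with a 10 mm bar reaching 105 mm from the rod along the stand's +x, away from the robot. 1.8 kg. Origin at the centre of the base's underside.
- beaker: White open cup, a loose bystander between tray and balance, nearer to the robot than the stand: 68 mm in diameter at the rim, 90 mm tall, 0.18 kg. Origin at the centre of its underside.

How it is judged (in metres and radians):
On the way:
1. the loaded canister is lifted well clear of the tray (height (world z) of fill_1_c0 above 0.13 m), for 0.1 s.
At the end, for the whole second after the job is handed in: The loaded canister stands on the pan with its axis within 22 mm of the pan's centre (its hidden load within 26 mm) and its underside within 6 mm of the pan's height; each empty canister is within 30 mm of where it started; all four are upright within 0.1 rad and at rest (under 0.02 m/s) (horizontal distance between fill_1_c0 and pan below 0.026 m and height (world z) of fill_1_c0 below 0.13 m and ((horizontal distance between can_1 and pan below 0.022 m and z of can_1 in the frame of pan between -0.006 and 0.006 m) or distance of can_1 from where it was at the start of the episode below 0.03 m) and angle between each of can_1, can_2, can_3, can_4's own z axis and vertical below 0.1 rad and linear speed of each of can_1, can_2, can_3, can_4 below 0.02 m/s and ((horizontal distance between can_2 and pan below 0.022 m and z of can_2 in the frame of pan between -0.006 and 0.006 m) or distance of can_2 from where it was at the start of the episode below 0.03 m) and ((horizontal distance between can_3 and pan below 0.022 m and z of can_3 in the frame of pan between -0.006 and 0.006 m) or distance of can_3 from where it was at the start of the episode below 0.03 m) and ((horizontal distance between can_4 and pan below 0.022 m and z of can_4 in the frame of pan between -0.006 and 0.006 m) or distance of can_4 from where it was at the start of the episode below 0.03 m)); the robot touches nothing.
It fails at once if a bottle, the stand or the cup is pushed more than 30 mm or tipped more than 0.35 rad (distance of any of bottle_1, bottle_2, stand, beaker from where it was at the start of the episode above 0.03 m or angle between any of bottle_1, bottle_2, stand, beaker's own z axis and vertical above 0.35 rad).
It fails at once if a canister is tipped by more than 0.7 rad (angle between any of can_1, can_2, can_3, can_4's own z axis and vertical above 0.7 rad).
It fails at once if an empty canister is put on the balance's pan (distance between any of fill_2_c0, fill_3_c0, fill_4_c0 and pan below 0.06 m).
It fails at once if the pan is pressed or knocked down by more than 6 mm (value of joint pan_plate above 0.006 m).
It also fails if it takes over 70 s, if anything falls off the work surface, if the arm or the gripper's body presses on something with over 40 N, if the wrist force passes 120 N, or if a joint passes its speed limit or range.

## Robot

A 6-joint arm with a two-finger parallel gripper is mounted at the origin on the work surface. World frame = base frame: x ahead of the robot, y to its left, z up, the work surface at z = 0. Lengths are in m, angles in degrees, forces in N, time in s.
With the tool pointing down it reaches from about 0.375 to 0.825 m from the base axis. Payload 5.5 kg.
Tool frame: the origin (TCP) lies on the centre line of the jaws, within the pads' length; the fingertips stand 22 mm ahead of it and the grasp point (between the pads) lies 3 mm ahead of it (robot.tip_reach is the z of the fingertips in the tool frame, in m); z points along the fingers, y is the line along which they close (so a half turn about z gives the same grasp; the last joint's range is limited). The gripper opens to 85 mm and grips with 20 to 120 N. Pads are 22 mm wide; open, the fingers measure 114 mm over their backs; the gripper's body (76 mm by 85 mm) begins 54 mm behind the grasp point. The pads swing forward as they close: fully open they stand 13 mm farther back than shut.
Start: joints at [67.151, 17.962, -2.699, 69.339, 0, 90], TCP at [0.233, 0.553, 0.22] pointing down, gripper open.
Joint ranges: [-152.73, 152.73], [-39.44, 99.34], [-58.76, 71.6], [-118.89, 123.64], [-81.53, 83.1], [-180, 180]. Speed limits (degrees/s): [136.94, 136.94, 172.46, 180, 180, 180].

## Interface

Orientations are given as [roll, pitch, yaw] about the fixed x, y, z axes, in that order (R = Rz(yaw) Ry(pitch) Rx(roll)).
In Python, from plant import status, vision, close_job, robot gives the robot as it stands.
- The arm moves only by the tool arm_command, never from a script. Its argument "motion" is a list of rows, each a list of 3 entries, a list of its own where there are three numbers: the shift along the tool's x, y, z in cm, then the turn about the tool's z in rad, then the closure, from -1 (fully open) to 1 (shut). In form: [[[x, y, z], twist, grip], ...]. A call has 1 to 8 rows; each row is the pose to reach, as a shift and turn from the pose commanded when the call began, along the tool's axes at that moment; what a row does not reach only later rows make up. A row lasts 1/12 s, in which the tool goes at most 41.7 mm and 7.16 degrees, less where a joint would pass 70% of its speed; a pose out of reach is approached as far as the arm can. A call with a gripper value outside its range is refused whole. The fingers move at their own pace and stop on an object; the grip force is fixed at half the most. Time passes only in rows, so rows that repeat a pose let the fingers close. It gives the time, the measured TCP pose, the force, the opening and the grip force at its end, in the units of the state.
- status.get_obs(): the state, without advancing time (a new reading comes with each control period).
- vision.read_camera(name): name is "side" or "top"; returns a dict with "pixels" (480x640x3 uint8, red, green, blue), "depth" (480x640 float32, m along the optical axis (not along the pixel's ray), 0 where there is no reading), "mtx" (3x3 intrinsics, pixels), "rvec" (rotation vector, rad) and "tvec" (3), from world to camera coordinates, as OpenCV has them. Camera axes: x right, y down, z forward; pixel columns grow to the right and rows downward; lengths in m; the calibration is good to about 2 mm. A picture is of the moment at which its call begins.
- close_job(): hands the job in; it is judged then, once.
The state is a dict: "time_s": time; "qpos": joint angles; "joint_vel": joint speeds; "effort": joint torques, N m; "tool_pos": TCP position; "ee_rot": TCP orientation; "contact_force": force on the tool from outside, world axes, zero at the start; "moment": the same for the moment, N m; "gripper_width": finger opening in m; "grip_force": force on a finger pad.
Only numpy, scipy, OpenCV 4.12 (cv2) and the standard library are available. Lean on these libraries where they do the work, as an engineer would, in place of code of your own. Each camera call takes 0.05 s, during which the arm holds its last target. There are 200 camera calls.

## Working session

There is one attempt and no reset: what is moved stays moved. The work goes in short steps, Python scripts to look and compute and a tool call to move; the robot and the scene stay as the last step left them, time stands still between calls to the robot, and variables do not carry over. Pictures are saved under pics/ and viewed, at most 10 in all, crops included, and the job is handed in when it is done.

Besides the shell and the picture viewer there is one more tool, called after "Emit:" by a JSON object that holds its "api" and its "payload". arm_command: Moves the arm, as the interface text tells. Its arguments: {"type":"object","properties":{"motion":{"type":"array"}},"required":["motion"]}

```bash
mkdir -p pics; cat > h.py <<'E'
import numpy as np, cv2
from plant import status, vision, close_job, robot
def look(n,f):
    c=vision.read_camera(n); cv2.imwrite('pics/'+f,c['pixels'][:,:,::-1]); np.savez('pics/'+f+'.npz',**c); return c
def world(c):
    R=cv2.Rodrigues(np.array(c['rvec'],float))[0]; t=np.array(c['tvec'],float).reshape(3)
    v,u=np.mgrid[:480,:640]; d=c['depth']; K=c['mtx']
    P=np.stack([(u-K[0,2])/K[0,0]*d,(v-K[1,2])/K[1,1]*d,d],-1)
    return (P-t)@R
E
python3 - <<'E'
from h import *
for n in('top','side'):
    c=look(n,n+'1.png');R=cv2.Rodrigues(c['rvec'])[0];print(n,-R.T@np.ravel(c['tvec']))
o=status.get_obs();print(o)
E
```

```text
top [ 0.40069432 -0.01640001  0.93270113]
side [ 0.47801607 -0.80487512  0.71232079]
{'time_s': 0.1, 'qpos': array([ 6.71506476e+01,  1.79978470e+01, -2.74920074e+00,  6.93389112e+01,
        2.18619258e-03,  9.00012892e+01]), 'joint_vel': array([-0.11047818, -0.07956141,  0.19147997, -0.05296619, -0.05165621,
        0.01346464]), 'effort': array([-5.47128839e-04, -5.40768743e+01,  3.40540552e+01,  1.12418321e-02,
       -5.11792985e-05,  8.84441320e-08]), 'tool_pos': array([0.23276588, 0.55242941, 0.2188394 ]), 'ee_rot': array([-1.79914041e+02, -2.18425591e-03,  1.57149355e+02]), 'contact_force': array([-0.63134926, -0.51494698, -0.03324923]), 'moment': array([ 0.01179112,  0.01917713, -0.03992648]), 'grip_force': 0.0, 'gripper_width': 0.0854600251298341}
```

View pics/top1.png

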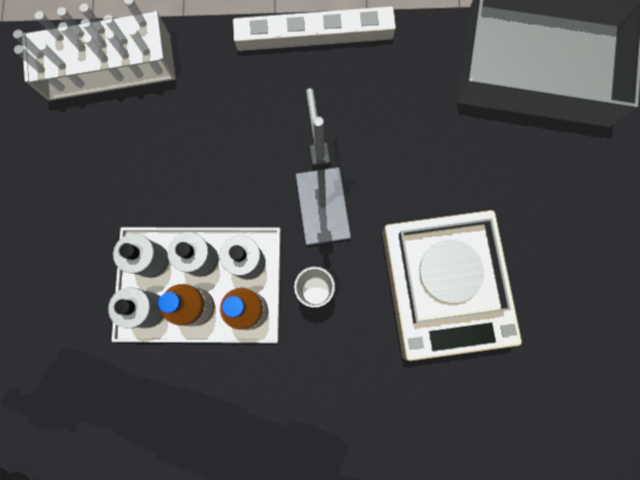

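View pics/side1.png

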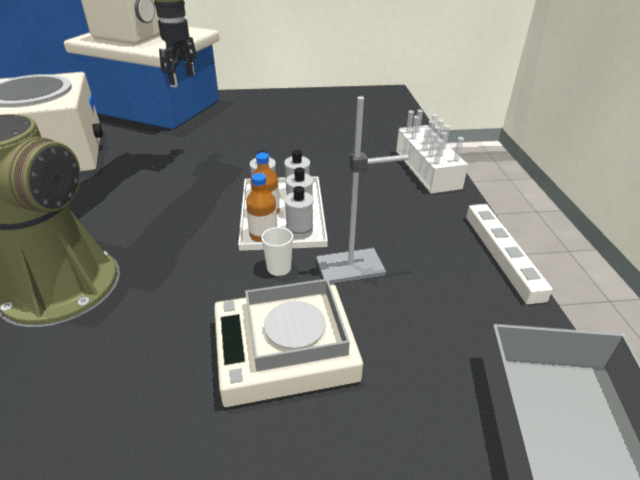

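Top view: canister knobs at about (129,252), (189,252), (238,254) and (125,307); bottle caps at (169,302) and (233,307); cup (315,288); stand base (323,207); pan (451,272). The side view agrees.

```bash
python3 - <<'E'
from h import *
c=dict(np.load('pics/top1.png.npz'));W=world(c);px=c['pixels'].astype(int)
def reg(u,v,r,m):
    s=np.s_[v-r:v+r+1,u-r:u+r+1]; w=W[s][m[s]]; return w.shape[0],w.min(0).round(3),w.max(0).round(3),np.median(w,0).round(4)
dark=px.sum(2)<150
for u,v in[(129,252),(189,252),(238,254),(125,307)]:
    print('knob',reg(u,v,14,dark&(W[...,2]>.12)&(W[...,2]<.14)), 'lid',reg(u+8,v+4,28,(W[...,2]>.095)&(W[...,2]<.106)))
blue=px[...,2]-px[...,0]>80
for u,v in[(169,302),(233,307)]: print('cap',reg(u,v,18,blue&(W[...,2]>.16)))
print('pan',reg(451,272,34,(abs(W[...,2]-.075)<.004)))
print('guard',reg(451,272,70,(abs(W[...,2]-.095)<.004)))
print('cup',reg(315,288,24,(W[...,2]>.085)))
print('rod',reg(319,170,60,(W[...,2]>.03)))
print('base',reg(323,207,45,(abs(W[...,2]-.014)<.004)))
E
```

```text
knob (163, array([0.524, 0.302, 0.12 ]), array([0.547, 0.324, 0.135]), array([0.5348, 0.3111, 0.1309])) lid (1012, array([0.502, 0.279, 0.095]), array([0.57 , 0.349, 0.106]), array([0.5319, 0.3081, 0.1016]))
knob (91, array([0.523, 0.209, 0.12 ]), array([0.546, 0.23 , 0.134]), array([0.5328, 0.2197, 0.1309])) lid (1146, array([0.481, 0.156, 0.095]), array([0.569, 0.253, 0.106]), array([0.531 , 0.2121, 0.1015]))
knob (37, array([0.516, 0.12 , 0.121]), array([0.532, 0.136, 0.134]), array([0.5203, 0.1239, 0.1297])) lid (1048, array([0.495, 0.099, 0.095]), array([0.562, 0.167, 0.106]), array([0.5257, 0.1297, 0.1015]))
knob (176, array([0.434, 0.304, 0.12 ]), array([0.455, 0.326, 0.134]), array([0.4438, 0.3131, 0.1314])) lid (1075, array([0.411, 0.26 , 0.095]), array([0.479, 0.352, 0.106]), array([0.4428, 0.3111, 0.1016]))
cap (351, array([0.433, 0.213, 0.161]), array([0.463, 0.245, 0.174]), array([0.4478, 0.2276, 0.1697]))
cap (345, array([0.425, 0.114, 0.161]), array([0.455, 0.145, 0.174]), array([0.4395, 0.1291, 0.1697]))
pan (3149, array([ 0.442, -0.284,  0.071]), array([ 0.551, -0.175,  0.079]), array([ 0.4958, -0.2289,  0.0756]))
guard (1047, array([ 0.409, -0.316,  0.091]), array([ 0.585, -0.142,  0.099]), array([ 0.4991, -0.2358,  0.0955]))
cup (255, array([ 0.401, -0.025,  0.085]), array([0.507, 0.041, 0.933]), array([0.4735, 0.0068, 0.0906]))
rod (1169, array([ 0.401, -0.022,  0.031]), array([0.708, 0.006, 0.933]), array([ 0.6296, -0.0087,  0.2852]))
base (2906, array([ 0.548, -0.06 ,  0.01 ]), array([0.707, 0.075, 0.018]), array([ 0.6254, -0.0096,  0.0146]))
```

Emit:
{"api": "arm_command", "payload": {"motion": [[[-4, -1.1, 0], -0.1, -0.1], [[-8, -2.2, 0], -0.2, -0.1], [[-12, -3.4, 0], -0.3, -0.1], [[-16, -4.5, 0], -0.4, -0.1], [[-20, -5.6, 0], -0.4, -0.1], [[-24, -6.8, 0], -0.4, -0.1], [[-28, -7.9, 0], -0.4, -0.1], [[-31, -8.7, 0], -0.4, -0.1]]}}

```text
time_s: 0.77
tool_pos: [0.4869, 0.3498, 0.2192]
ee_rot: [-179.9, 0.0, 180.0]
contact_force: [0.5, 1.2, -0.6]
gripper_width: 0.047
grip_force: 0.0
```

Emit:
{"api": "arm_command", "payload": {"motion": [[[-2.5, -2, 0], 0, -0.1], [[-5, -3.9, 0], 0, -0.1], [[-5, -3.9, 0], 0, -0.1], [[-5, -3.9, 3], 0, -0.1], [[-5, -3.9, 6], 0, -0.1], [[-5, -3.9, 8], 0, -0.1], [[-5, -3.9, 9], 0, -0.1], [[-5, -3.9, 9.2], 0, -0.1]]}}

```text
time_s: 1.43
tool_pos: [0.533, 0.3126, 0.125]
ee_rot: [-179.9, -0.2, -179.9]
contact_force: [0.5, -0.6, 0.2]
gripper_width: 0.0471
grip_force: 0.0
```

Emit:
{"api": "arm_command", "payload": {"motion": [[[0, 0, 0], 0, -0.1], [[0, 0, 0], 0, 1], [[0, 0, 0], 0, 1], [[0, 0, 0], 0, 1], [[0, 0, 0], 0, 1], [[0, 0, 0], 0, 1], [[0, 0, 0], 0, 1], [[0, 0, 0], 0, 1]]}}

```text
time_s: 2.1
tool_pos: [0.535, 0.3134, 0.1278]
ee_rot: [180.0, 0.0, -179.9]
contact_force: [0.5, 0.7, -0.4]
gripper_width: 0.0003
grip_force: 0.0
```

Emit:
{"api": "arm_command", "payload": {"motion": [[[0, 0, -0.5], 0, 1], [[0, 0, -1.5], 0, 1], [[0, 0, -2.5], 0, 1], [[0, 0, -3], 0, 1], [[0, 0, -3], 0, 1], [[0, 0, -3], 0, 1], [[0, 0, -3], 0, 1], [[0, 0, -3], 0, 1]]}}

```text
time_s: 2.77
tool_pos: [0.5346, 0.3132, 0.1572]
ee_rot: [-180.0, -0.0, -179.9]
contact_force: [0.5, -0.6, -0.3]
gripper_width: 0.0002
grip_force: 0.0
```

```bash
python3 - <<'E'
from h import *
c=look('side','side2.png')
cv2.imwrite('pics/s2c.png',cv2.resize(c['pixels'][80:260,180:390,::-1],None,fx=3.5,fy=3.3)[:600])
c=look('top','top2.png')
cv2.imwrite('pics/t2c.png',cv2.resize(c['pixels'][190:370,80:320,::-1],None,fx=3,fy=3))
print(robot.tip_reach,[a for a in dir(robot) if a[0]!='_'])
E
```

```text
0.022 ['IKError', 'tip_reach']
```

View pics/s2c.png

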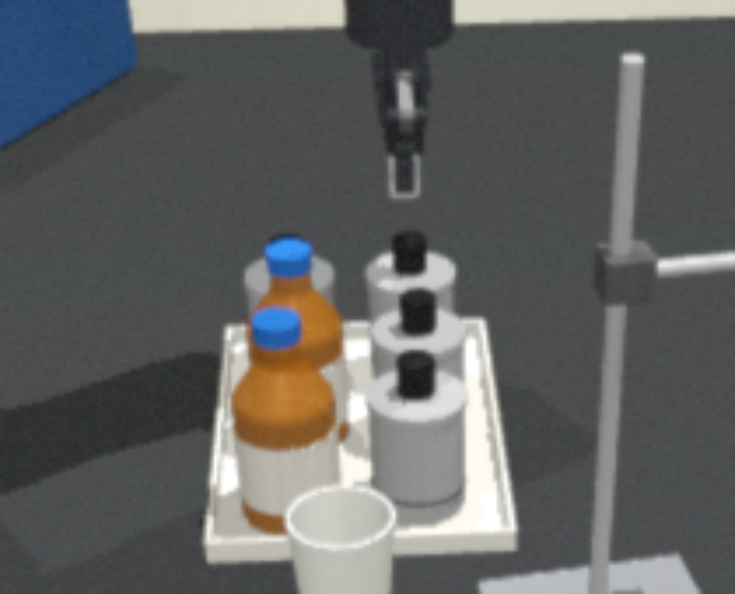

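View pics/t2c.png

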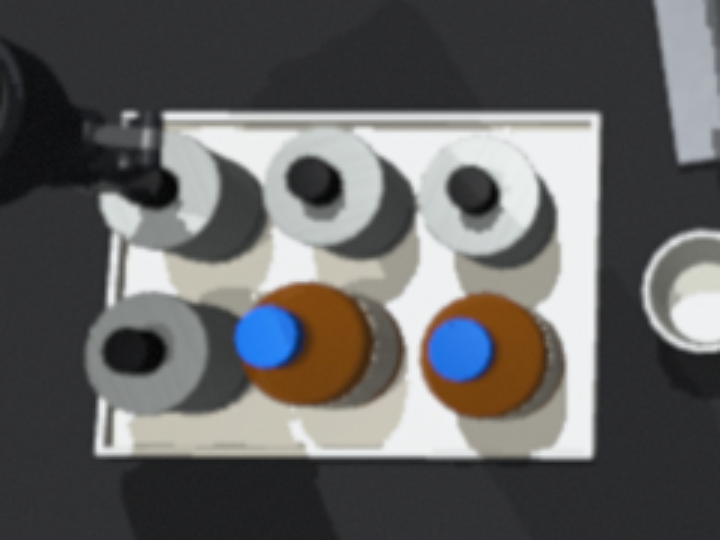

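Both crops show the tray undisturbed. The closed fingertips (side crop (404,195), top crop (145,130)) hang above and beyond can A's knob, which is at (410,250) and (158,187) in those crops. I'll measure the gripper offset.

```bash
python3 - <<'E'
from h import *
print(status.get_obs()['tool_pos'])
for n in('top','side'):
    c=dict(np.load(f'pics/{n}2.png.npz'));W=world(c)
    K=c['mtx'];p=lambda P:cv2.projectPoints(np.array([P],float),c['rvec'],c['tvec'],K,None)[0].ravel().round(1)
    print(n,'tip expected',p([.5346,.3132,.135]),'tcp',p([.5346,.3132,.157]),'knobA top',p([.535,.3125,.131]))
    if n=='side': s=np.s_[100:142,280:312]
    else: s=np.s_[225:262,100:136]
    w=W[s].reshape(-1,3); w=w[(w[:,2]>.137)&(w[:,0]>.4)&(w[:,1]<.45)&(w[:,1]>.2)&(w[:,2]<.5)]
    for z in np.arange(.12,.3,.02):
        q=w[(w[:,2]>=z)&(w[:,2]<z+.02)]
        if len(q): print(round(z,2),len(q),q.min(0).round(3),q.max(0).round(3))
E
```

```text
[0.5346185  0.31326264 0.15711304]
top tip expected [125.2 250.7] tcp [119.6 248.6] knobA top [126.6 250.9]
0.16 12 [0.522 0.307 0.168] [0.527 0.318 0.179]
0.18 33 [0.522 0.3   0.181] [0.527 0.321 0.199]
0.2 27 [0.52  0.282 0.201] [0.527 0.318 0.22 ]
0.22 113 [0.517 0.269 0.22 ] [0.536 0.307 0.24 ]
0.24 147 [0.516 0.252 0.241] [0.547 0.304 0.26 ]
0.26 305 [0.515 0.251 0.26 ] [0.547 0.296 0.28 ]
0.28 145 [0.52  0.271 0.28 ] [0.545 0.286 0.3  ]
side tip expected [295.1 150.7] tcp [294.9 143. ] knobA top [295.3 152.2]
0.16 22 [0.525 0.301 0.17 ] [0.545 0.312 0.18 ]
0.18 70 [0.525 0.294 0.18 ] [0.546 0.311 0.2  ]
0.2 37 [0.522 0.282 0.2  ] [0.547 0.309 0.22 ]
0.22 65 [0.519 0.263 0.221] [0.551 0.32  0.24 ]
0.24 107 [0.519 0.25  0.24 ] [0.551 0.319 0.26 ]
0.26 151 [0.516 0.249 0.26 ] [0.554 0.324 0.28 ]
0.28 32 [0.524 0.271 0.28 ] [0.545 0.29  0.288]
```

The cameras agree that the real fingertips sit about 33 mm higher than the TCP reading implies, while x and y match. I'll descend that much lower.

Emit:
{"api": "arm_command", "payload": {"motion": [[[0, 0, 0], 0, -0.1], [[0, 0, 0], 0, -0.1], [[0, 0, 0], 0, -0.1], [[0, 0, 0], 0, -0.1], [[0, 0, 2], 0, -0.1], [[0, 0, 4], 0, -0.1], [[0, 0, 5], 0, -0.1], [[0, 0, 5.5], 0, -0.1]]}}

```text
time_s: 3.53
tool_pos: [0.5337, 0.3127, 0.1007]
ee_rot: [-179.9, -0.1, -179.9]
contact_force: [-0.0, 0.4, 0.1]
gripper_width: 0.0469
grip_force: 0.0
```

Emit:
{"api": "arm_command", "payload": {"motion": [[[0, 0, 0.5], 0, -0.1], [[0, 0, 0.5], 0, 1], [[0, 0, 0.5], 0, 1], [[0, 0, 0.5], 0, 1], [[0, 0, 0.5], 0, 1], [[0, 0, 0.5], 0, 1], [[0, 0, 0.5], 0, 1], [[0, 0, 0.5], 0, 1]]}}

```text
time_s: 4.2
tool_pos: [0.5354, 0.3137, 0.0982]
ee_rot: [180.0, 0.1, -179.9]
contact_force: [-0.2, 0.6, 1.0]
gripper_width: 0.0236
grip_force: 59.4
```

Emit:
{"api": "arm_command", "payload": {"motion": [[[0, 0, -0.5], 0, 1], [[0, 0, -1.5], 0, 1], [[0, 0, -2.5], 0, 1], [[0, 0, -3], 0, 1], [[0, 0, -3], 0, 1], [[0, 0, -3], 0, 1], [[0, 0, -3], 0, 1], [[0, 0, -3], 0, 1]]}}

```text
time_s: 4.87
tool_pos: [0.5346, 0.3132, 0.1271]
ee_rot: [-180.0, -0.0, -179.9]
contact_force: [0.5, 0.5, -3.5]
gripper_width: 0.0237
grip_force: 59.1
```

```bash
python3 - <<'E'
from h import *
c=look('side','side3.png')
cv2.imwrite('pics/s3c.png',cv2.resize(c['pixels'][80:260,180:390,::-1],None,fx=3.5,fy=3.3)[:600])
for _ in range(3): vision.read_camera('top'); o=status.get_obs();print(o['contact_force'],o['moment'],o['tool_pos'])
E
```

```text
[-0.2156335  -0.26121326 -2.3823887 ] [-0.04354515  0.02059013 -0.06290262] [0.53455247 0.31320875 0.12704429]
[ 0.2022252  -1.00655364 -3.34400788] [ 0.00472321 -0.00508139  0.03057812] [0.53464943 0.31326261 0.12714099]
[-0.02002065 -0.60011461 -1.8585081 ] [-0.02585447 -0.04439527 -0.06294099] [0.5347034  0.31329208 0.12721505]
```

View pics/s3c.png

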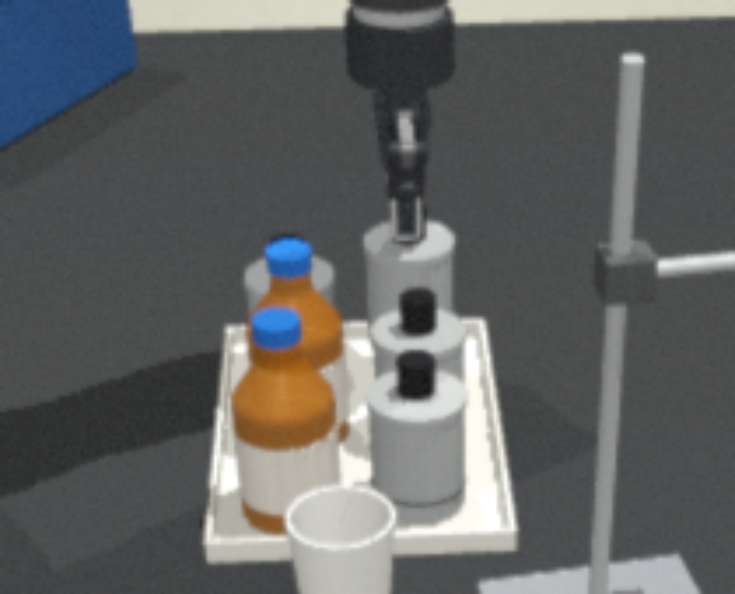

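Can A hangs upright, knob between the tips at (408,215). It weighs about 2.7 N, so it is empty. Putting it back and going to B.

Emit:
{"api": "arm_command", "payload": {"motion": [[[0, 0, 1], 0, 1], [[0, 0, 2], 0, 1], [[0, 0, 2.7], 0, 1], [[0, 0, 2.9], 0, 1], [[0, 0, 3], 0, 1], [[0, 0, 3], 0, 1], [[0, 0, 3], 0, -0.1], [[0, 0, 3], 0, -0.1]]}}

```text
time_s: 5.73
tool_pos: [0.5349, 0.3134, 0.0973]
ee_rot: [-180.0, 0.0, -179.9]
contact_force: [0.3, 0.2, -0.4]
gripper_width: 0.0461
grip_force: 0.0
```

Emit:
{"api": "arm_command", "payload": {"motion": [[[0, 0, 0], 0, -0.1], [[0, 0, -1.5], 0, -0.1], [[0, 0, -4], 0, -0.1], [[0, 0, -6], 0, -0.1], [[0, -3, -6], 0, -0.1], [[0, -6, -6], 0, -0.1], [[0, -9.4, -6], 0, -0.1], [[0, -9.4, -6], 0, -0.1]]}}

```text
time_s: 6.4
tool_pos: [0.5345, 0.2145, 0.1574]
ee_rot: [-179.8, -0.0, 179.8]
contact_force: [0.8, 0.1, -0.0]
gripper_width: 0.0469
grip_force: 0.0
```

Emit:
{"api": "arm_command", "payload": {"motion": [[[0, 0, 0], 0, -0.1], [[0, 0, 2.5], 0, -0.1], [[0, 0, 5], 0, -0.1], [[0, 0, 6], 0, -0.1], [[0, 0, 6], 0, -0.1], [[0, 0, 6], 0, 1], [[0, 0, 6], 0, 1], [[0, 0, 6], 0, 1]]}}

```text
time_s: 7.07
tool_pos: [0.5359, 0.2204, 0.0988]
ee_rot: [179.9, 0.1, -179.9]
contact_force: [0.7, 0.9, -0.6]
gripper_width: 0.024
grip_force: 59.7
```

Emit:
{"api": "arm_command", "payload": {"motion": [[[0, 0, 0], 0, 1], [[0, 0, 0], 0, 1], [[0, 0, 0], 0, 1], [[0, 0, -0.5], 0, 1], [[0, 0, -1.5], 0, 1], [[0, 0, -2.5], 0, 1], [[0, 0, -3], 0, 1], [[0, 0, -3], 0, 1]]}}

```text
time_s: 7.73
tool_pos: [0.5361, 0.2196, 0.1293]
ee_rot: [180.0, 0.1, -179.9]
contact_force: [0.3, 0.4, -6.5]
gripper_width: 0.0233
grip_force: 59.6
```

Emit:
{"api": "arm_command", "payload": {"motion": [[[0, 0, 0], 0, 1], [[0, 0, 0], 0, 1], [[0, 0, 0], 0, 1]]}}

```text
time_s: 7.98
tool_pos: [0.5346, 0.2192, 0.127]
ee_rot: [-180.0, -0.1, -179.9]
contact_force: [-0.0, -0.1, -6.8]
gripper_width: 0.024
grip_force: 59.5
```

Emit:
{"api": "arm_command", "payload": {"motion": [[[0, 0, 0], 0, 1]]}}

```text
time_s: 8.07
tool_pos: [0.5346, 0.2192, 0.1271]
ee_rot: [-180.0, -0.1, -179.9]
contact_force: [0.4, 0.2, -6.3]
gripper_width: 0.0239
grip_force: 59.5
```

B weighs about 6.5 N: this is the loaded one. Lifting it high and carrying it over the cup, on the robot's side of the stand's rod.

Emit:
{"api": "arm_command", "payload": {"motion": [[[0, 0, -1], 0, 1], [[0, 0, -3], 0, 1], [[0, 0, -5.5], 0, 1], [[0, 0, -8], 0, 1], [[0, 0, -10.5], 0, 1], [[0, 0, -13], 0, 1], [[0, 0, -15], 0, 1], [[0, 0, -16], 0, 1]]}}

```text
time_s: 8.73
tool_pos: [0.536, 0.2199, 0.2914]
ee_rot: [179.9, 0.2, -179.9]
contact_force: [-0.3, 0.2, -6.3]
gripper_width: 0.0236
grip_force: 59.7
```

Emit:
{"api": "arm_command", "payload": {"motion": [[[0.5, -1, 0], 0, 1], [[1.5, -3, 0], 0, 1], [[2.5, -6, 0], 0, 1], [[3.5, -9, 0], 0, 1], [[4.5, -12, 0], 0, 1], [[5, -15, 0], 0, 1], [[5, -18, 0], 0, 1], [[5, -21, 0], 0, 1]]}}

```text
time_s: 9.4
tool_pos: [0.4833, 0.0076, 0.2863]
ee_rot: [-180.0, -0.1, -179.9]
contact_force: [0.9, -0.9, -6.5]
gripper_width: 0.0237
grip_force: 59.8
```

Emit:
{"api": "arm_command", "payload": {"motion": [[[0, -3, 0], 0, 1], [[0, -6, 0], 0, 1], [[0, -9, 0], 0, 1], [[0, -12, 0], 0, 1], [[0, -15, 0], 0, 1], [[-0.5, -18, 0], 0, 1], [[-1, -21, 0], 0, 1], [[-1.2, -22.5, 0], 0, 1]]}}

```text
time_s: 10.07
tool_pos: [0.4964, -0.2192, 0.286]
ee_rot: [-179.9, -0.1, 179.9]
contact_force: [0.4, 0.8, -6.7]
gripper_width: 0.0239
grip_force: 60.0
```

Emit:
{"api": "arm_command", "payload": {"motion": [[[0, -1, 0], 0, 1], [[0, -1.4, 0], 0, 1], [[0, -1.4, 0], 0, 1], [[0, -1.4, 0], 0, 1]]}}

```text
time_s: 10.4
tool_pos: [0.497, -0.2286, 0.2872]
ee_rot: [179.9, -0.0, -179.9]
contact_force: [0.5, 0.4, -6.4]
gripper_width: 0.0238
grip_force: 60.0
```

```bash
python3 - <<'E'
from h import *
print(status.get_obs()['tool_pos'],status.get_obs()['contact_force'])
c=look('side','side4.png');look('top','top4.png')
W=world(c)
c=look('top','top5.png');W=world(c)
s=np.s_[200:360,380:540];w=W[s].reshape(-1,3)
q=w[(w[:,2]>.275)&(w[:,2]<.30)];print(len(q),q.min(0),q.max(0))
E
```

```text
[ 0.4970446  -0.22859252  0.28723255] [ 0.48395516  0.4276742  -6.4215758 ]
871 [ 0.46486377 -0.25830732  0.27508947] [ 0.53214868 -0.19311308  0.29822496]
```

View pics/side4.png

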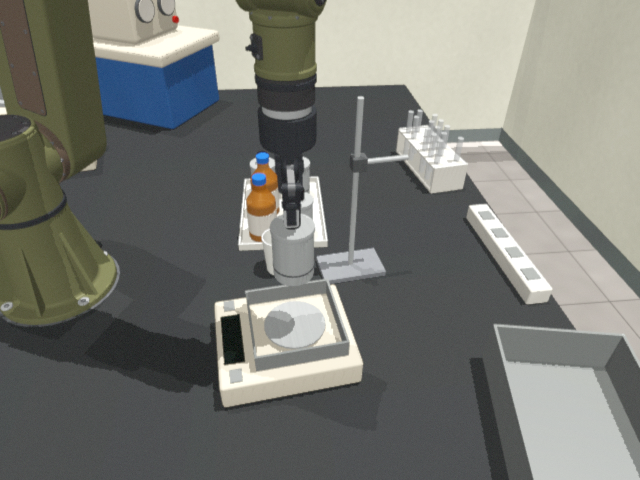

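The canister hangs upright above the pan: canister at (293,250), pan at (294,325). Lowering it.

Emit:
{"api": "arm_command", "payload": {"motion": [[[0.1, -0.2, 1.5], 0, 1], [[0.1, -0.2, 3.5], 0, 1], [[0.1, -0.2, 5.5], 0, 1], [[0.1, -0.2, 7.5], 0, 1], [[0.1, -0.2, 9], 0, 1], [[0.1, -0.2, 10], 0, 1], [[0.1, -0.2, 10.5], 0, 1], [[0.1, -0.2, 10.5], 0, 1]]}}

```text
time_s: 11.22
tool_pos: [0.4961, -0.2309, 0.1818]
ee_rot: [180.0, -0.1, -179.9]
contact_force: [-0.6, 0.6, -6.7]
gripper_width: 0.0237
grip_force: 60.0
```

Emit:
{"api": "arm_command", "payload": {"motion": [[[0, 0, 0.2], 0, 1], [[0, 0, 0.4], 0, 1], [[0, 0, 0.6], 0, 1], [[0, 0, 0.8], 0, 1], [[0, 0, 1], 0, 1], [[0, 0, 1.2], 0, 1], [[0, 0, 1.3], 0, 1], [[0, 0, 1.3], 0, 1]]}}

```text
time_s: 11.88
tool_pos: [0.4965, -0.2316, 0.1695]
ee_rot: [180.0, -0.0, -179.9]
contact_force: [-0.5, -0.7, -5.8]
gripper_width: 0.024
grip_force: 60.1
```

Emit:
{"api": "arm_command", "payload": {"motion": [[[0, 0, 0], 0, 1], [[0, 0, 0.1], 0, 1], [[0, 0, 0.1], 0, 1]]}}

```text
time_s: 12.13
tool_pos: [0.4967, -0.2316, 0.169]
ee_rot: [-180.0, 0.0, -179.9]
contact_force: [-0.3, 1.3, -1.6]
gripper_width: 0.0238
grip_force: 60.5
```

Emit:
{"api": "arm_command", "payload": {"motion": [[[0, 0, 0.03], 0, 1], [[0, 0, 0.03], 0, 1], [[0, 0, 0.03], 0, -0.1], [[0, 0, 0.03], 0, -0.1], [[0, 0, 0.03], 0, -0.1], [[0, 0, -1], 0, -0.1], [[0, 0, -3], 0, -0.1], [[0, 0, -6], 0, -0.1]]}}

```text
time_s: 12.8
tool_pos: [0.4952, -0.231, 0.2278]
ee_rot: [179.9, -0.2, -179.9]
contact_force: [0.7, 0.6, -0.5]
gripper_width: 0.0468
grip_force: 0.0
```

Emit:
{"api": "arm_command", "payload": {"motion": [[[0, 0, -2], 0, -0.1], [[2, 0, -4], 0, -0.1], [[5, 2, -4], 0, -0.1], [[7, 5, -4], 0, -0.1], [[7, 8, -4], 0, -0.1], [[7, 8, -4], 0, -0.1], [[7, 8, -4], 0, -0.1], [[7, 8, -4], 0, -0.1]]}}

```text
time_s: 13.47
tool_pos: [0.4271, -0.152, 0.2695]
ee_rot: [-179.9, 0.1, -179.9]
contact_force: [-0.2, 0.4, -0.2]
gripper_width: 0.0473
grip_force: 0.0
```

```bash
python3 - <<'E'
from h import *
look('side','side6.png')
c=look('top','top6.png');W=world(c)
def lid(x,y,z):
    m=(abs(W[...,2]-z)<.005)&(np.hypot(W[...,0]-x,W[...,1]-y)<.045);q=W[m];print(len(q),q.min(0).round(3),q.max(0).round(3))
lid(.497,-.2295,.171);lid(.535,.313,.101)
print(status.get_obs()['tool_pos'])
E
```

```text
467 [ 0.492 -0.252  0.167] [ 0.531 -0.196  0.175]
1003 [0.502 0.279 0.096] [0.569 0.348 0.106]
[ 0.42695485 -0.15243543  0.2689085 ]
```

View pics/top6.png

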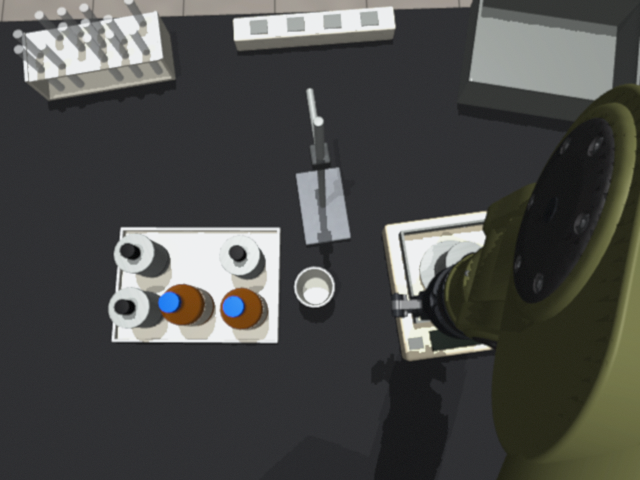

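The top view shows the cup, stand and remaining tray items where they started. The canister's visible lid edges (pixels around (465,255)) put its centre near (0.497, −0.230), on the pan axis. Handing in.

```bash
python3 -c "
from plant import close_job
print(close_job())"
```

```text
the job is handed in; nothing more can be done
None
```

I found the loaded canister on the second lift (about 6.5 N; the first weighed about 2.7 N and went back in place). It now stands upright within about 2 mm of the pan's centre by the camera, nothing else had visibly moved, and the job is handed in; the hand-in returned no verdict.

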